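# Feed a worn pin into the pedal-lid parts bin

### The job

Lay the loose steel pin on the sloping ledge of the parts bin so that it comes to rest against the lip of the closed lid. Then press the pedal gently all the way down onto its rubber stop, without forcing it, and keep it there until the pin has rolled into the bin; ease the pedal back up slowly so that the lid comes down under control and shuts, and take the hand away. Work the lid only with the pedal, and leave the other things on the bench where they are.

Things in the scene. Friction and masses are not known exactly. Their poses are not given: they have to be found in the camera images.
- bin: Fixed cream-painted sheet-steel bench bin, 270 long (its x: -130 front to +140 back) x 220 wide (y) x 150 mm high at the rim. Origin on the bench, z up; its -x side is the front, with the pedal. On top: sloping ledge (x -130 to -30), then the mouth (x -30 to +135), closed by the lid. Inner floor, rubber, 68 mm above the bench.
- ledge (a point): Centre of the ledge's upper face, 80 mm in front of the bin's origin, 160 mm above the bench; axes as the bin's. A bare steel plate 210 wide between two side cheeks (tops 188 mm above the bench), falling 0.19 rad towards the mouth, from 169 mm at the front to 150 mm at the mouth, so a round thing laid across it rolls down to the lid's lip.
- lid (a joint): Lid angle in rad: 0 shut, grows as it rises about a level hinge along the back rim (135 mm behind the bin's origin, 155 above the bench). Tied to the pedal: lid angle = 2.2 x pedal angle; on the stop 0.35 to 0.55. It drops shut by its own weight if the pedal is let go.
- lid_plate: The lid: bare steel plate 162 x 220 x 3 mm with an upturned lip 30 mm high along its front edge, which holds back what lies on the ledge. Origin on the hinge axis, plate towards its -x. It weighs 0.25 to 0.5 kg, not known beforehand. The pin passes under it once the lid is up about 0.25 rad.
- lid_edge (a point): Top middle of the lid's front lip (177 mm above the bench when shut).
- pedal (a joint): Pedal angle in rad: 0 up (at rest), grows as the tread goes down. Its pivot runs along the bin's y, 115 mm in front of the bin's origin, 56 mm above the bench. The stop is met between 0.16 and 0.25 rad; its height differs each time and is not reported, so it must be felt.
- tread: The pedal's foot plate, dark steel with a rubber top, 66 (x) x 80 (y) x 9 mm, level when up. Origin in its middle, 235 mm in front of the bin's origin, 56 mm above the bench when up, 120 mm from the pivot. Lifting the lid takes 5 to 12 N here; on the stop (after 19 to 30 mm of travel) the force climbs about 5.5 N per further mm. More than 20 N is forcing it.
- tread_top (a point): Middle of the tread's upper rubber face, where to press from above (59 mm above the bench when up).
- foot: Low plate on the bench under the tread which carries the stop: an upright screw with a black rubber tip 18 mm across, 100 mm from the pedal's pivot. Origin on the bench under the screw. The screw's height setting is not given.
- pin: Loose plain steel pin (a hollow shaft), 32 mm in diameter, 50 mm long, about 0.15 to 0.3 kg, lying on the bench on the robot's right. Its x is its axis. Origin on its surface, under its middle as it lies at the start (turns as it rolls).
- pin_center (a point): Centre of the pin.
- housing: Bystander: stepped aluminium bearing housing, 68 mm across, 36 high, standing. Origin under its middle.
- can: Bystander: plain metal can 66 mm across, 85 high, standing. Origin under its middle.
- wrench: Bystander: steel spanner 180 mm long lying flat near the robot. Origin under its middle.

How it is judged:
On the way, in this order (a step that is already met when the one before it is completed fails the run):
1. the pin lies on the ledge against the shut lid's lip, let go (x of pin_center in the frame of bin between -0.075 and -0.03 m and y of pin_center in the frame of bin between -0.1 and 0.1 m and z of pin_center in the frame of bin between 0.155 and 0.185 m and linear speed of pin below 0.03 m/s and contact force between the fingers and pin below 0.1 N and value of joint lid below 0.03 rad), for 0.2 s.
2. the pedal is held on its stop and the pin has rolled into the bin (x of pin_center in the frame of bin between -0.03 and 0.14 m and y of pin_center in the frame of bin between -0.11 and 0.11 m and z of pin_center in the frame of bin between 0.06 and 0.12 m and contact force between tread and foot above 1 N and value of joint lid above 0.3 rad), for 0.2 s.
At the end, for the whole second after the job is handed in: The pin lies at rest inside the bin (its centre below the rim, 60 to 120 mm above the bench), the lid is shut (within 0.03 rad) and the pedal fully up (within 0.015 rad), and the housing, can and spanner are within 30 mm of where they stood (x of pin_center in the frame of bin between -0.03 and 0.14 m and y of pin_center in the frame of bin between -0.11 and 0.11 m and z of pin_center in the frame of bin between 0.06 and 0.12 m and value of joint lid below 0.03 rad and value of joint pedal below 0.015 rad and linear speed of pin below 0.03 m/s and distance of each of housing, can, wrench from where it was at the start of the episode below 0.03 m); the robot touches nothing.
It fails at once if the pedal is forced: more than 20 N on the tread (contact force between any of the fingers, the arm and tread above 20 N).
It fails at once if the lid drops: it falls faster than 1.2 rad/s (velocity of joint lid below -1.2 rad/s).
It fails at once if the lid is touched by the robot (more than 1 N) (contact force between any of the fingers, the arm and lid_plate above 1 N).
It fails at once if a bystander is moved more than 30 mm (distance of any of housing, can, wrench from where it was at the start of the episode above 0.03 m).
It fails at once if a standing bystander is tipped (angle between any of housing, can's own z axis and vertical above 0.35 rad).
It also fails if it takes over 64 s, if anything falls off the work surface, if the arm or the gripper's body presses on something with over 40 N, if the wrist force passes 120 N, or if a joint passes its speed limit or range.

### The arm

A 6-joint arm with a two-finger parallel gripper is mounted at the origin on the work surface. World frame = base frame: x ahead of the robot, y to its left, z up, the work surface at z = 0. Lengths are in m, angles in rad, forces in N, time in s.
With the tool pointing down it reaches from about 0.375 to 0.9 m from the base axis. Payload 3.1 kg.
Tool frame: the origin (TCP) lies on the centre line of the jaws, within the pads' length; the fingertips stand robot.finger_overhang ahead of it and the grasp point (between the pads) lies 2 mm behind it (robot.finger_overhang is the distance from the TCP to the fingertips, in m); z points along the fingers, y is the direction in which the jaws open and shut (so a half turn about z gives the same grasp; the last joint's range is limited). The gripper opens to 87 mm and grips with 3 to 60 N. Pads are 19 mm wide; open, the fingers measure 117 mm over their backs; the gripper's body (75 mm by 190 mm) begins 51 mm behind the grasp point.
Start: joints at [1.073, 0.527, 1.433, -0, 1.181, -0.178], TCP at [0.196, 0.593, 0.24] pointing down, gripper open.
Joint ranges: [-3.08, 3.08], [-0.75, 2.2], [0.22, 2.44], [-1.43, 4.57], [0, 2.65], [-2.85, 2.85]. Speed limits (rad/s): [2.79, 2.79, 3.14, 3.14, 3.14, 3.14].

### API

Orientations are given as a unit quaternion [x, y, z, w].
In Python, from rig import robot gives the robot as it stands. The module is installed in compiled form; this text tells all that it offers.
- The arm moves only by the tool step_arm, never from a script. Its arguments are lists of equal length, an entry for each row: "slide": the shift along the tool's x, y, z in mm, a list of three; "twist": the turn about the tool's z in degrees. A call has 1 to 20 rows; each row shifts and turns the commanded pose from where the row before left it, along the tool's axes as they then stand; what a row does not reach is not made up. A row lasts 1/12 s, in which the tool goes at most 41.7 mm and 7.16 degrees, less where a joint would pass 70% of its speed; a pose out of reach is approached as far as the arm can. A call is refused whole if a number of a shift passes 41.7 or a number of a turn 7.16, either way. A call with a gripper value outside its range is refused whole. "jaw" is the finger opening in mm, from 0 to 87, set as the call begins (left out, the last holds). The fingers move at their own pace and stop on an object; "force" is the grip in N (left out, the last holds). Time passes only in rows, so rows that do not move let the fingers close. It gives the time, the measured TCP pose, the force and the opening at its end, in the units of the state.
- robot.get_obs(): the state, without advancing time (a new reading comes with each control period).
- robot.camera(name): name is "side" or "top"; returns a dict with "color" (384x512x3 uint8, blue, green, red), "depth" (384x512 float32, m along the optical axis (not along the pixel's ray), 0 where there is no reading), "camera_matrix" (3x3 intrinsics, pixels), "origin" and "orientation" of the camera in the world. Camera axes: x right, y down, z forward; pixel columns grow to the right and rows downward; lengths in m; the calibration is good to about 2 mm. A picture is of the moment at which its call begins.
- robot.hand_in(): hands the job in, once; it reports no verdict.
The state is a dict: "time": time; "q": joint angles; "joint_velocities": joint speeds; "joint_torque": joint torques, N m; "position": TCP position; "tool_rot": TCP orientation; "ft_force": force on the tool from outside, world axes, zero at the start; "moment": the same for the moment, N m; "grip_width": finger opening in m.
Only numpy, scipy, OpenCV 4.12 (cv2) and the standard library are available. Lean on these libraries where they do the work, as an engineer would, in place of code of your own. Each camera call takes 0.05 s, during which the arm holds its last target.

## Working session

There is one attempt and no reset: what is moved stays moved. The work goes in short steps, Python scripts to look and compute and a tool call to move; the robot and the scene stay as the last step left them, time stands still between calls to the robot, and variables do not carry over. Pictures are saved under pics/ and viewed, and the job is handed in when it is done.

Besides the shell and the picture viewer there is one more tool, called as name([rows], argument=value, ...), one row to a line, values as JSON. step_arm: Moves the arm, as the interface text tells. Its arguments: {"type":"object","properties":{"slide":{"type":"array","items":{"type":"array","items":{"type":"number"}}},"twist":{"type":"array","items":{"type":"number"}},"jaw":{"type":"number"},"force":{"type":"number"}},"required":["slide","twist"]}

```bash
mkdir -p pics; cat > h.py <<'E'
import numpy as np, cv2
from scipy.spatial.transform import Rotation as R
from rig import robot
def snap(name,fn):
    c=robot.camera(name); cv2.imwrite('pics/'+fn+'.png',c['color']); np.savez('pics/'+fn+'.npz',**{k:np.array(v) for k,v in c.items()}); return c
def cloud(c):
    K=np.array(c['camera_matrix']);d=np.array(c['depth']);v,u=np.mgrid[:d.shape[0],:d.shape[1]]
    P=np.stack([(u-K[0,2])/K[0,0]*d,(v-K[1,2])/K[1,1]*d,d],-1)
    o=np.array(c['orientation']); Rm=R.from_quat(o).as_matrix() if o.size==4 else o
    W=P@Rm.T+np.array(c['origin']); W[d==0]=np.nan
    return W
E
python3 - <<'E'
from h import *
for n in('side','top'):
    c=snap(n,n+'0'); print(n,c['origin'],c['orientation'],c['camera_matrix'])
o=robot.get_obs(); print(o); print(robot.finger_overhang)
E
```

```text
side [ 0.14761962 -0.7272804   0.82860466] [ 0.87249617 -0.2530819   0.10729557 -0.40396491] [[478.69089463   0.         252.2107008 ]
 [  0.         478.69089463 190.07175465]
 [  0.           0.           1.        ]]
top [ 0.34365955 -0.03740766  1.44459399] [ 0.70973908 -0.70045064  0.05029105 -0.05576869] [[488.13147695   0.         247.966575  ]
 [  0.         488.13147695 198.00671603]
 [  0.           0.           1.        ]]
{'time': 0.1, 'q': array([ 1.07251327e+00,  5.28356567e-01,  1.43375640e+00, -1.39625917e-05,
        1.18140393e+00, -1.78507191e-01]), 'joint_velocities': array([ 6.48174039e-04, -1.30929159e-03, -2.31781315e-03,  4.07674563e-05,
        3.77369798e-05, -3.74356312e-04]), 'joint_torque': array([-1.79549384e-04, -4.40989316e+01, -1.77153289e+01,  6.35159528e-02,
        5.33460465e-02, -1.78975716e-05]), 'position': array([0.19615067, 0.59277082, 0.23868533]), 'tool_rot': array([ 1.59204876e-01,  9.87245097e-01, -9.09700893e-04, -3.13308775e-04]), 'ft_force': array([-0.01587878, -0.04043208,  0.01844138]), 'moment': array([-0.080374  ,  0.01269844,  0.04304284]), 'grip_width': 0.08690824297796915}
0.017
```

View pics/side0.png

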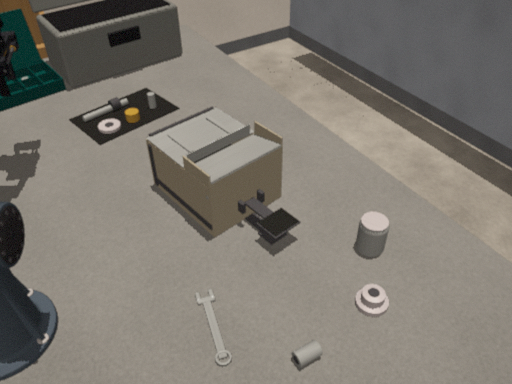

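View pics/top0.png

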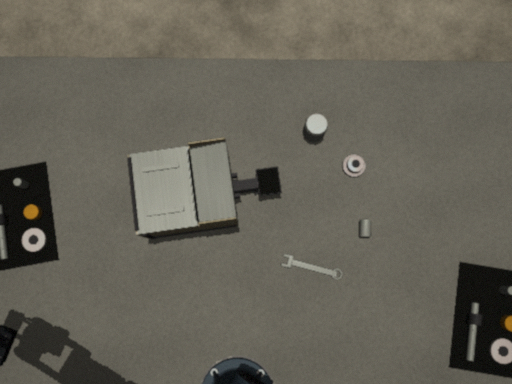

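The side view shows the bin (215,170), tread (272,222), pin (307,354), can (372,235), housing (372,298) and spanner (213,328). In the top view the pin is at (365,228), the tread at (267,181) and the ledge at (212,182).

```bash
python3 - <<'E'
from h import *
for n in('top','side'):
    c=dict(np.load(f'pics/{n}0.npz')); W=cloud(c); X,Y,Z=W[...,0],W[...,1],W[...,2]
    print(n,'bench z',np.nanmedian(Z[(X>.3)&(X<.5)&(abs(Y)<.2)]))
    # pin
    if n=='top': win=np.zeros(Z.shape,bool); win[215:242,352:378]=1
    else: win=np.zeros(Z.shape,bool); win[335:372,285:328]=1
    m=win&(Z>.010)
    p=W[m][:,:3]; r=cv2.minAreaRect(p[:,:2].astype(np.float32)*1000); print('pin',r,p.mean(0),p[:,2].max(),m.sum()); 
    top=win&(Z>.026); pt=W[top]; print(' pintop',pt.mean(0)); _,_,V=np.linalg.svd(pt[:,:2]-pt[:,:2].mean(0)); print(V[0])
    # bin
    if n=='top': win[:]=0; win[130:245,120:245]=1
    else: win[:]=0; win[100:240,140:290]=1
    m=win&(Z>.14)&(Z<.23); r=cv2.minAreaRect(W[m][:,:2].astype(np.float32)*1000); print('bin>.14',r,m.sum())
    m=win&(Z>.165); print('hi',cv2.minAreaRect(W[m][:,:2].astype(np.float32)*1000))
    win[:]=0
    if n=='top': win[160:200,250:285]=1
    else: win[205:245,240:305]=1
    m=win&(Z>.045)&(Z<.075); print('tread',cv2.minAreaRect(W[m][:,:2].astype(np.float32)*1000),np.median(Z[m]),W[m].mean(0))
for (u,v) in [(212,182),(160,190),(193,182),(197,182),(231,186),(228,150),(235,215)]:
    pass
E
```

```text
top bench z 0.002277699449190762
pin ((477.8581237792969, -374.3673095703125), (49.70093536376953, 59.45237350463867), 89.35765838623047) [ 0.47303931 -0.36298125  0.02895681] 0.039391312653267674 196
 pintop [ 0.47378825 -0.36445273  0.03167673]
[-0.99984941  0.01735386]
bin>.14 ((564.7169189453125, 155.1407928466797), (224.43426513671875, 271.6173400878906), 8.817119598388672) 8226
hi ((566.904052734375, 153.1226806640625), (220.9130401611328, 267.278076171875), 8.615617752075195)
tread ((601.2879638671875, -71.44798278808594), (80.39599609375, 87.22877502441406), 9.253758430480957) 0.05971550069329323 [ 0.60123672 -0.07679534  0.05970263]
side bench z -0.0011110276680468267
pin ((475.0397033691406, -367.6356201171875), (31.611042022705078, 50.73821258544922), 88.58506774902344) [ 0.47268971 -0.37103229  0.025039  ] 0.03360814298803849 500
 pintop [ 0.47436544 -0.3680314   0.02889985]
[-0.99986538  0.01640784]
bin>.14 ((566.3953247070312, 154.717041015625), (223.00564575195312, 276.6873474121094), 8.97652816772461) 6513
hi ((579.26708984375, 73.22061157226562), (222.86366271972656, 111.35887145996094), 9.076372146606445)
tread ((598.8748779296875, -51.51348876953125), (82.45368194580078, 131.91622924804688), 8.227375984191895) 0.05610668759492343 [ 0.59715459 -0.06953556  0.05574931]
```

step_arm([
  [0, 0, 0],
  [0, 0, 0],
  [0, 0, 0],
  [0, 0, 0],
  [0, 0, 0],
  [0, 0, 0],
  [0, 0, 0],
  [0, 0, 0],
  [0, 0, 0],
  [0, 0, 0],
  [0, 0, 0],
], twist=[6.6, 6.6, 6.6, 6.6, 6.6, 6.6, 6.6, 6.6, 6.6, 6.6, 6.6], jaw=87)

```text
time: 1.02
position: [0.1962, 0.5929, 0.239]
tool_rot: [0.715, 0.699, -0.001, 0.0]
ft_force: [0.1, -0.2, 0.2]
grip_width: 0.0869
```

```bash
cat >> h.py <<'E'
def go(t):
    o=robot.get_obs(); Rm=R.from_quat(o['tool_rot']).as_matrix(); y=Rm[:,1]
    print('t',round(o['time'],2),'pos',o['position'].round(4),'yaw',np.degrees(np.arctan2(y[1],y[0])).round(2),'tilt',Rm[:,2].round(4),'F',o['ft_force'].round(2),'grip',round(o['grip_width'],4))
    print('shift mm tool',(Rm.T@(np.array(t)-o['position'])*1000).round(1))
E
python3 -c "
from h import *
go([0.4,0.3,0.24]);go([0.4745,-0.3665,0.12])"
```

```text
t 1.02 pos [0.1962 0.5929 0.239 ] yaw -1.25 tilt [-6.0e-04 -1.2e-03 -1.0e+00] F [ 0.06 -0.23  0.21] grip 0.0869
shift mm tool [-288.4  210.1   -0.8]
t 1.02 pos [0.1962 0.5929 0.239 ] yaw -1.25 tilt [-6.0e-04 -1.2e-03 -1.0e+00] F [ 0.06 -0.23  0.21] grip 0.0869
shift mm tool [-953.   299.2  119.9]
```

step_arm([
  [-29, 21, 0],
  [-29, 21, 0],
  [-29, 21, 0],
  [-29, 21, 0],
  [-29, 21, 0],
  [-29, 21, 0],
  [-29, 21, 0],
  [-29, 21, 0],
  [-29, 21, 0],
  [-29, 21, 0],
], twist=[0, 0, 0, 0, 0, 0, 0, 0, 0, 0])

```text
time: 1.85
position: [0.4022, 0.2983, 0.2393]
tool_rot: [0.713, 0.701, -0.0, -0.0]
ft_force: [1.0, 0.8, -0.4]
grip_width: 0.0866
```

step_arm([
  [-33, 4.5, 0],
  [-33, 4.5, 0],
  [-33, 4.5, 0],
  [-33, 4.5, 0],
  [-33, 4.5, 0],
  [-33, 4.5, 0],
  [-33, 4.5, 0],
  [-33, 4.5, 0],
  [-33, 4.5, 0],
  [-33, 4.5, 0],
  [-33, 4.5, 10],
  [-33, 4.5, 10],
  [-33, 4.5, 10],
  [-33, 4.5, 10],
  [-33, 4.5, 10],
  [-33, 4.5, 10],
  [-33, 4.5, 10],
  [-33, 4.5, 10],
  [-33, 4.5, 10],
  [-33, 4.5, 10],
], twist=[0, 0, 0, 0, 0, 0, 0, 0, 0, 0, 0, 0, 0, 0, 0, 0, 0, 0, 0, 0])

```text
time: 3.52
position: [0.4808, -0.3629, 0.1385]
tool_rot: [0.713, 0.701, 0.0, -0.001]
ft_force: [0.6, 0.1, 0.3]
grip_width: 0.0867
```

```bash
python3 -c "
from h import *
go([0.4745,-0.3665,0.021])"
```

```text
t 3.52 pos [ 0.4808 -0.3629  0.1385] yaw -0.94 tilt [-7.e-04  9.e-04 -1.e+00] F [0.63 0.08 0.27] grip 0.0867
shift mm tool [ -3.8  -6.1 117.5]
```

step_arm([
  [-1.9, -3, 0],
  [-1.9, -3, 0],
  [0, 0, 15],
  [0, 0, 15],
  [0, 0, 15],
  [0, 0, 15],
  [0, 0, 15],
  [0, 0, 15],
  [0, 0, 10],
  [0, 0, 6],
  [0, 0, 0],
  [0, 0, 0],
], twist=[0, 0, 0, 0, 0, 0, 0, 0, 0, 0, 0, 0])

```text
time: 4.52
position: [0.4751, -0.3647, 0.0338]
tool_rot: [0.713, 0.702, 0.0, -0.0]
ft_force: [0.4, 0.1, -0.2]
grip_width: 0.0871
```

```bash
python3 -c "
from h import *
go([0.4745,-0.3665,0.021]); snap('side','s1')"
```

```text
t 4.52 pos [ 0.4751 -0.3647  0.0338] yaw -0.9 tilt [-1.e-04  2.e-04 -1.e+00] F [ 0.37  0.11 -0.23] grip 0.0871
shift mm tool [-1.8 -0.6 12.8]
```

View pics/s1.png

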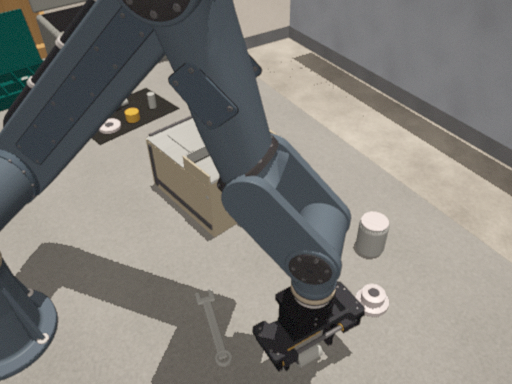

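The fingers straddle the pin at (307,352), clear of the housing at (372,297) and the spanner. I'll go down and grip.

step_arm([
  [-1.8, -0.6, 6],
  [0, 0, 6],
  [0, 0, 0],
  [0, 0, 0],
], twist=[0, 0, 0, 0])

```text
time: 4.9
position: [0.4741, -0.3668, 0.0212]
tool_rot: [0.713, 0.701, 0.0, -0.0]
ft_force: [0.1, -0.1, 0.7]
grip_width: 0.0872
```

step_arm([
  [0, 0, 0],
  [0, 0, 0],
  [0, 0, 0],
  [0, 0, 0],
  [0, 0, 0],
  [0, 0, 0],
  [0, 0, 0],
  [0, 0, 0],
], twist=[0, 0, 0, 0, 0, 0, 0, 0], jaw=40, force=25)

```text
time: 5.57
position: [0.4747, -0.367, 0.0217]
tool_rot: [0.713, 0.701, 0.0, 0.0]
ft_force: [0.3, 0.1, -0.1]
grip_width: 0.0502
```

step_arm([
  [0, 0, -10],
  [0, 0, -20],
  [0, 0, -20],
  [0, 0, -20],
  [0, 0, -20],
  [0, 0, -20],
  [0, 0, 0],
  [0, 0, 0],
], twist=[0, 0, 0, 0, 0, 0, 0, 0])

```text
time: 6.23
position: [0.4746, -0.3672, 0.1326]
tool_rot: [0.713, 0.701, -0.0, 0.001]
ft_force: [-0.5, -0.1, -1.9]
grip_width: 0.0496
```

```bash
python3 -c "
from h import *
snap('side','s2')
b=np.array([.566,.150]);a=np.radians(8.9);ex=np.array([-np.sin(a),np.cos(a)])
p=b-.085*ex; print(p); go([*p,.27]); p=b-.058*ex; print(p); go([*p,.27])"
```

```text
[0.57915038 0.06602341]
t 6.28 pos [ 0.4739 -0.3664  0.1313] yaw -0.92 tilt [-6.e-04  5.e-04 -1.e+00] F [-0.02 -0.53 -3.32] grip 0.05
shift mm tool [ 434.2   98.2 -138.5]
[0.5749732  0.09269833]
t 6.28 pos [ 0.4739 -0.3664  0.1313] yaw -0.92 tilt [-6.e-04  5.e-04 -1.e+00] F [-0.02 -0.53 -3.32] grip 0.05
shift mm tool [ 460.8   93.6 -138.5]
```

View pics/s2.png

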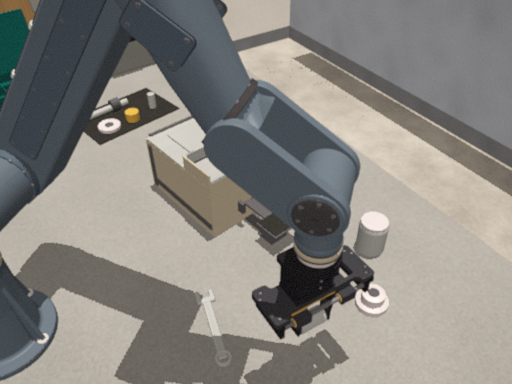

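The pin is held at (317,318) and the bystanders haven't moved.

step_arm([
  [0, 0, -30],
  [0, 0, -30],
  [0, 0, -30],
  [0, 0, -30],
  [32.9, 6.7, 0],
  [32.9, 6.7, 0],
  [32.9, 6.7, 0],
  [32.9, 6.7, 0],
  [32.9, 6.7, 0],
  [32.9, 6.7, 0],
  [32.9, 6.7, 0],
  [32.9, 6.7, 0],
  [32.9, 6.7, 0],
  [32.9, 6.7, 0],
  [32.9, 6.7, 0],
  [32.9, 6.7, 0],
], twist=[0, 0, 0, 0, 0, 0, 0, 0, 0, 0, 0, 0, 0, 0, 0, 0])

```text
time: 7.62
position: [0.56, 0.0284, 0.2493]
tool_rot: [0.713, 0.701, -0.001, -0.002]
ft_force: [0.2, 0.1, -2.5]
grip_width: 0.0497
```

step_arm([
  [32, 6.7, 0],
  [32, 6.7, 0],
  [0, 0, 0],
  [0, 0, 0],
  [0, 0, 0],
  [0, 0, 0],
], twist=[0, 0, -4.9, -4.9, 0, 0])

```text
time: 8.12
position: [0.5745, 0.0905, 0.2497]
tool_rot: [0.651, 0.759, -0.001, -0.002]
ft_force: [0.8, -0.0, -2.2]
grip_width: 0.0499
```

```bash
python3 -c "
from h import *
go([.575,.0927,.190]);snap('side','s3');snap('top','t3')"
```

```text
t 8.12 pos [0.5745 0.0905 0.2497] yaw 8.77 tilt [-3.9e-03  1.0e-04 -1.0e+00] F [ 0.81 -0.03 -2.22] grip 0.0499
shift mm tool [ 2.1  1.  59.7]
```

View pics/s3.png

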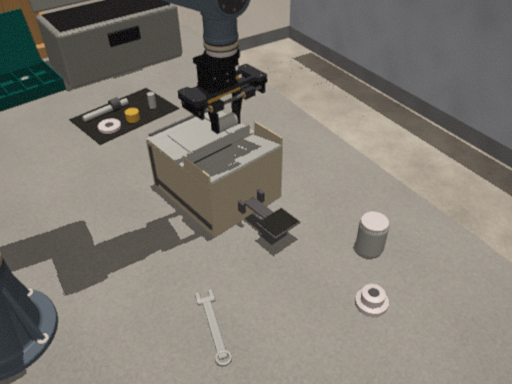

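The pin is held above the ledge at (228,122) and the bin is undisturbed. Before lowering, I'll check the lip and ledge profile in the bin frame.

```bash
python3 - <<'E'
from h import *
b=np.array([.566,.150]);a=np.radians(8.9);ex=np.array([-np.sin(a),np.cos(a)]);ey=np.array([-np.cos(a),-np.sin(a)])
for n in('top','side'):
    W=cloud(dict(np.load(f'pics/{n}0.npz'))); W=W[np.isfinite(W[...,0])]
    x=(W[:,:2]-b)@ex; y=(W[:,:2]-b)@ey; z=W[:,2]
    print(n)
    for lo in np.arange(-.14,.0,.01):
        m=(abs(y)<.08)&(x>=lo)&(x<lo+.01)&(z>.1); print(round(lo+.005,3),m.sum(),np.percentile(z[m],[10,50,90]).round(4) if m.any() else '')
    m=(z>.18)&(x>-.13)&(x<-.03)&(abs(abs(y)-.108)<.02); print('cheek y',[(np.median(y[m&(s*y>0)]).round(4),(m&(s*y>0)).sum()) for s in(1,-1)])
    m=(z>.05)&(z<.07)&(x<-.19)&(x>-.28)&(abs(y)<.06); print('tread',x[m].min(),x[m].max(),y[m].min(),y[m].max(),np.median(z[m]))
E
```

```text
top
-0.135 13 [0.1623 0.1668 0.1699]
-0.125 226 [0.1663 0.1698 0.1732]
-0.115 217 [0.1649 0.1678 0.1714]
-0.105 219 [0.1621 0.166  0.1694]
-0.095 219 [0.1607 0.1641 0.1671]
-0.085 215 [0.1583 0.162  0.1651]
-0.075 218 [0.157  0.1601 0.1637]
-0.065 215 [0.1554 0.1584 0.1616]
-0.055 217 [0.1534 0.1561 0.1596]
-0.045 210 [0.151  0.1548 0.1579]
-0.035 217 [0.1487 0.1526 0.156 ]
-0.025 157 [0.1542 0.1769 0.1847]
-0.015 216 [0.1525 0.1556 0.1587]
-0.005 220 [0.1524 0.1556 0.1587]
0.005 221 [0.152  0.1558 0.1597]
cheek y [(np.float64(0.1069), np.int64(86)), (np.float64(-0.1072), np.int64(98))]
tread -0.2674575559156864 -0.19018401734063556 -0.04099860792601024 0.0396724494424342 0.05985378199896685
side
-0.135 576 [0.1064 0.1372 0.1636]
-0.125 779 [0.1083 0.1407 0.1663]
-0.115 135 [0.1632 0.1644 0.1658]
-0.105 150 [0.1611 0.1623 0.1639]
-0.095 139 [0.159  0.1605 0.1619]
-0.085 143 [0.1569 0.1586 0.1602]
-0.075 135 [0.1553 0.1566 0.1579]
-0.065 136 [0.153  0.1547 0.1562]
-0.055 127 [0.1515 0.1528 0.1544]
-0.045 132 [0.1494 0.1509 0.1524]
-0.035 128 [0.1475 0.1491 0.1526]
-0.025 599 [0.1525 0.1658 0.1786]
-0.015 0 
-0.005 0 
0.005 36 [0.1517 0.154  0.1565]
cheek y [(np.float64(0.1071), np.int64(102)), (np.float64(-0.1075), np.int64(90))]
tread -0.2703303434131366 -0.1900599333763973 -0.04220148433169981 0.040142092573300155 0.0566163083362306
```

step_arm([
  [2, 1, 10],
  [0, 0, 15],
  [0, 0, 15],
  [0, 0, 15],
  [0, 0, 8],
  [0, 0, 0],
  [0, 0, 0],
  [0, 0, 0],
], twist=[0, 0, 0, 0, 0, 0, 0, 0])

```text
time: 8.88
position: [0.5769, 0.0923, 0.1891]
tool_rot: [0.65, 0.76, 0.0, 0.001]
ft_force: [-0.7, -0.3, -2.5]
grip_width: 0.0497
```

step_arm([
  [0, 0, 2],
  [0, 0, 2],
  [0, 0, 1],
  [0, 0, 0],
  [0, 0, 0],
], twist=[0, 0, 0, 0, 0])

```text
time: 9.3
position: [0.5763, 0.0925, 0.1837]
tool_rot: [0.65, 0.76, 0.0, 0.0]
ft_force: [-0.4, -0.4, -3.2]
grip_width: 0.0497
```

step_arm([
  [0, 0, 2],
  [0, 0, 2],
  [0, 0, 0],
  [0, 0, 0],
], twist=[0, 0, 0, 0])

```text
time: 9.63
position: [0.5761, 0.0925, 0.1793]
tool_rot: [0.65, 0.76, -0.0, -0.0]
ft_force: [-0.1, 0.3, -2.3]
grip_width: 0.0499
```

step_arm([
  [0, 0, 1],
  [0, 0, 0],
  [0, 0, 0],
], twist=[0, 0, 0])

```text
time: 9.88
position: [0.5763, 0.0924, 0.1785]
tool_rot: [0.65, 0.76, -0.0, -0.0]
ft_force: [0.6, -0.3, -2.1]
grip_width: 0.05
```

step_arm([
  [0, 0, 1],
  [0, 0, 0],
  [0, 0, 0],
], twist=[0, 0, 0])

```text
time: 10.13
position: [0.5762, 0.0925, 0.1775]
tool_rot: [0.65, 0.76, -0.0, -0.0]
ft_force: [0.4, -0.3, -2.6]
grip_width: 0.0495
```

step_arm([
  [0, 0, 0.7],
  [0, 0, 0],
  [0, 0, 0],
], twist=[0, 0, 0])

```text
time: 10.38
position: [0.5763, 0.0925, 0.1773]
tool_rot: [0.65, 0.76, 0.0, 0.0]
ft_force: [-1.0, 0.2, 1.8]
grip_width: 0.0495
```

```bash
python3 -c "
from h import *
go([.575,.0927,.1768]);snap('side','s4');go([.575,.0927,.1768])
c=cv2.imread('pics/s4.png')[70:220,140:300];cv2.imwrite('pics/s4z.png',cv2.resize(c,None,fx=4,fy=4))"
```

```text
t 10.38 pos [0.5763 0.0925 0.1773] yaw 8.88 tilt [ 4.e-04 -0.e+00 -1.e+00] F [-1.03  0.17  1.82] grip 0.0495
shift mm tool [ 0.4 -1.3  0.5]
t 10.43 pos [0.5763 0.0925 0.1772] yaw 8.88 tilt [ 3.e-04 -0.e+00 -1.e+00] F [-1.25 -0.24  0.93] grip 0.0498
shift mm tool [ 0.4 -1.3  0.4]
```

View pics/s4z.png

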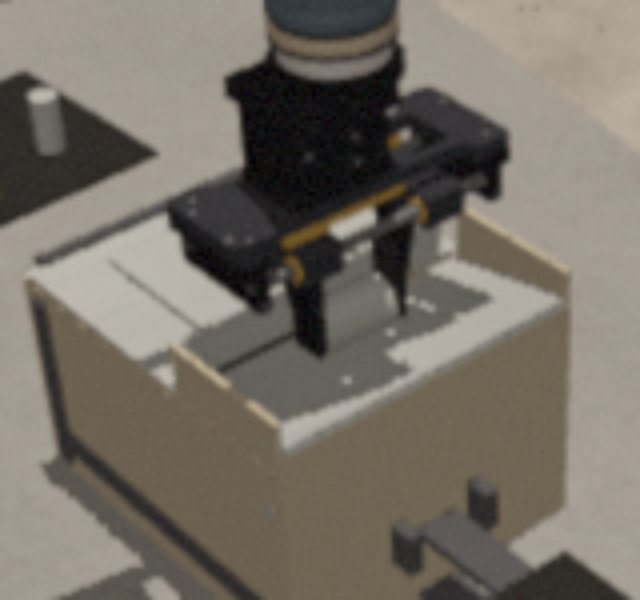

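In the crop the pin sits on the ledge between the fingers at (350,310), just in front of the lip. Contact shows in the force, which went from -2.5 to about +1 N. I'll release.

step_arm([
  [0, 0, 0],
  [0, 0, 0],
  [0, 0, 0],
  [0, 0, 0],
  [0, 0, 0],
  [0, 0, 0],
], twist=[0, 0, 0, 0, 0, 0], jaw=80)

```text
time: 10.93
position: [0.5764, 0.0925, 0.1768]
tool_rot: [0.65, 0.76, 0.0, 0.0]
ft_force: [0.6, 1.0, -0.2]
grip_width: 0.0777
```

step_arm([
  [0, 0, -5],
  [0, 0, -15],
  [0, 0, -25],
  [0, 0, -25],
  [0, 0, 0],
  [0, 0, 0],
], twist=[0, 0, 0, 0, 0, 0])

```text
time: 11.43
position: [0.5773, 0.0925, 0.2488]
tool_rot: [0.65, 0.76, 0.001, 0.002]
ft_force: [-0.1, -0.5, -0.2]
grip_width: 0.0798
```

```bash
python3 -c "
from h import *
snap('side','s5')
b=np.array([.566,.150]);a=np.radians(8.9);ex=np.array([-np.sin(a),np.cos(a)])
p=b-.235*ex; print(p);go([*p,.25])
c=cv2.imread('pics/s5.png')[70:220,140:300];cv2.imwrite('pics/s5z.png',cv2.resize(c,None,fx=4,fy=4))"
```

```text
[ 0.60235694 -0.08217057]
t 11.48 pos [0.5762 0.0925 0.2473] yaw 8.88 tilt [ 9.e-04 -1.e-04 -1.e+00] F [-0.29  0.35 -0.17] grip 0.0797
shift mm tool [-176.6   -1.1   -2.7]
```

View pics/s5z.png

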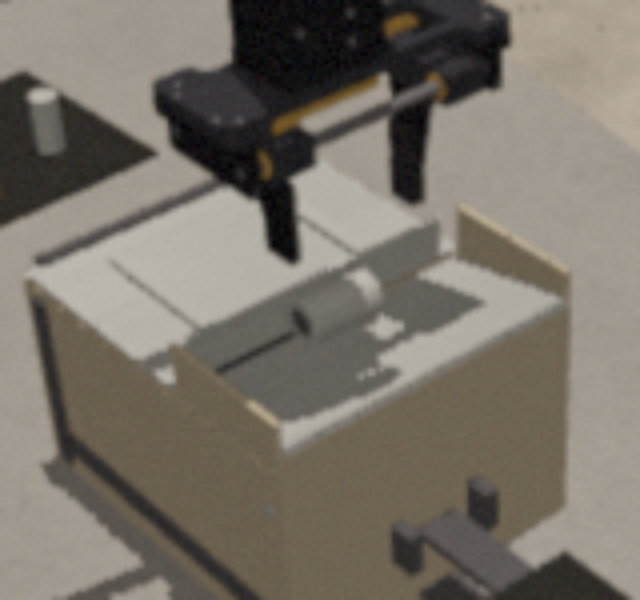

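The pin lies squarely against the lip at (340,300) in the crop and is free of the fingers. Next I'll move over the tread with the jaws closed.

step_arm([
  [-29.5, 0, 0],
  [-29.5, 0, 0],
  [-29.5, 0, 0],
  [-29.5, 0, 0],
  [-29.5, 0, 0],
  [-29.5, -1, 0],
  [0, 0, 20],
  [0, 0, 25],
  [0, 0, 25],
  [0, 0, 25],
  [0, 0, 25],
  [0, 0, 20],
  [0, 0, 12],
  [0, 0, 0],
  [0, 0, 0],
], twist=[0, 0, 0, 0, 0, 0, 0, 0, 0, 0, 0, 0, 0, 0, 0], jaw=0)

```text
time: 12.73
position: [0.6019, -0.0823, 0.0938]
tool_rot: [0.65, 0.76, -0.0, -0.001]
ft_force: [-0.5, -0.5, 0.2]
grip_width: 0.0009
```

```bash
python3 -c "
from h import *
snap('side','s6'); go([.6024,-.0822,.078])
"
```

```text
t 12.78 pos [ 0.6028 -0.0826  0.095 ] yaw 8.88 tilt [ 1.e-04 -1.e-04 -1.e+00] F [-0.36 -0.09  0.21] grip 0.0006
shift mm tool [ 0.5 -0.4 17. ]
```

View pics/s6.png

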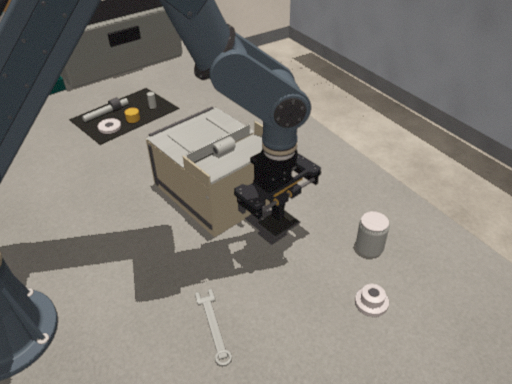

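The hand is centred over the tread at (275,220) and the pin is still at the lip (224,147).

step_arm([
  [0, 0, 6],
  [0, 0, 6],
  [0, 0, 4],
  [0, 0, 1],
  [0, 0, 1],
  [0, 0, 1],
  [0, 0, 1],
  [0, 0, 1],
  [0, 0, 1],
  [0, 0, 0],
  [0, 0, 0],
], twist=[0, 0, 0, 0, 0, 0, 0, 0, 0, 0, 0])

```text
time: 13.7
position: [0.6026, -0.0826, 0.0738]
tool_rot: [0.65, 0.76, 0.0, 0.0]
ft_force: [-1.6, 0.6, 4.7]
grip_width: 0.0004
```

step_arm([
  [0, 0, 1],
  [0, 0, 1],
  [0, 0, 1],
  [0, 0, 1],
  [0, 0, 1],
  [0, 0, 1],
  [0, 0, 0],
  [0, 0, 0],
], twist=[0, 0, 0, 0, 0, 0, 0, 0])

```text
time: 14.37
position: [0.6027, -0.0825, 0.0676]
tool_rot: [0.65, 0.76, 0.0, 0.0]
ft_force: [-0.7, 0.5, 5.9]
grip_width: -0.0
```

step_arm([
  [0, 0, 1],
  [0, 0, 1],
  [0, 0, 1],
  [0, 0, 1],
  [0, 0, 1],
  [0, 0, 1],
  [0, 0, 0],
  [0, 0, 0],
], twist=[0, 0, 0, 0, 0, 0, 0, 0])

```text
time: 15.03
position: [0.6026, -0.0821, 0.0616]
tool_rot: [0.65, 0.76, 0.0, -0.0]
ft_force: [-2.1, 1.4, 6.6]
grip_width: 0.0005
```

step_arm([
  [0, 0, 1],
  [0, 0, 1],
  [0, 0, 1],
  [0, 0, 0],
  [0, 0, 0],
], twist=[0, 0, 0, 0, 0])

```text
time: 15.45
position: [0.6026, -0.0818, 0.0586]
tool_rot: [0.65, 0.76, 0.0, -0.0]
ft_force: [-1.3, 2.1, 5.3]
grip_width: 0.0001
```

step_arm([
  [0, 0, 0.7],
  [0, 0, 0.7],
  [0, 0, 0],
  [0, 0, 0],
], twist=[0, 0, 0, 0])

```text
time: 15.78
position: [0.6026, -0.0817, 0.0573]
tool_rot: [0.65, 0.76, 0.0, -0.0]
ft_force: [-1.6, 2.2, 6.4]
grip_width: 0.0008
```

step_arm([
  [0, 0, 0.7],
  [0, 0, 0.5],
  [0, 0, 0],
  [0, 0, 0],
], twist=[0, 0, 0, 0])

```text
time: 16.12
position: [0.6025, -0.0816, 0.0561]
tool_rot: [0.65, 0.76, 0.0, -0.0]
ft_force: [-1.8, 3.1, 5.8]
grip_width: 0.0004
```

step_arm([
  [0, 0, 0.6],
  [0, 0, 0.6],
  [0, 0, 0],
  [0, 0, 0],
], twist=[0, 0, 0, 0])

```text
time: 16.45
position: [0.6026, -0.0817, 0.0549]
tool_rot: [0.65, 0.76, 0.001, -0.0]
ft_force: [-0.4, 3.6, 6.0]
grip_width: 0.0007
```

step_arm([
  [0, 0, 0.6],
  [0, 0, 0.6],
  [0, 0, 0],
  [0, 0, 0],
], twist=[0, 0, 0, 0])

```text
time: 16.78
position: [0.6027, -0.0817, 0.0538]
tool_rot: [0.65, 0.76, 0.001, -0.0]
ft_force: [-0.6, 2.7, 6.5]
grip_width: 0.0005
```

step_arm([
  [0, 0, 0.6],
  [0, 0, 0.6],
  [0, 0, 0],
  [0, 0, 0],
], twist=[0, 0, 0, 0])

```text
time: 17.12
position: [0.6027, -0.0818, 0.0526]
tool_rot: [0.65, 0.76, 0.001, -0.0]
ft_force: [-1.1, 3.5, 6.4]
grip_width: 0.0002
```

step_arm([
  [0, 0, 0.6],
  [0, 0, 0.6],
  [0, 0, 0],
  [0, 0, 0],
], twist=[0, 0, 0, 0])

```text
time: 17.45
position: [0.6027, -0.0817, 0.0517]
tool_rot: [0.65, 0.76, 0.001, -0.0]
ft_force: [-0.9, 3.5, 8.9]
grip_width: 0.0004
```

step_arm([
  [0, 0, 0.4],
  [0, 0, 0],
  [0, 0, 0],
  [0, 0, 0],
], twist=[0, 0, 0, 0])

```text
time: 17.78
position: [0.6027, -0.0817, 0.0515]
tool_rot: [0.65, 0.76, 0.001, -0.0]
ft_force: [-1.7, 3.2, 9.9]
grip_width: 0.0005
```

step_arm([
  [0, 0, 0.5],
  [0, 0, 0],
  [0, 0, 0],
  [0, 0, 0],
  [0, 0, 0],
  [0, 0, 0],
], twist=[0, 0, 0, 0, 0, 0])

```text
time: 18.28
position: [0.6027, -0.0816, 0.0512]
tool_rot: [0.65, 0.76, 0.001, -0.0]
ft_force: [-1.9, 2.9, 10.4]
grip_width: 0.0006
```

```bash
python3 -c "
from h import *
snap('side','s7'); snap('top','t7');go([.6024,-.0822,.078])
a=cv2.imread('pics/s7.png')[70:240,130:310];b=cv2.imread('pics/t7.png')[120:290,110:290]
cv2.imwrite('pics/z7.png',np.hstack([cv2.resize(x,None,fx=2.2,fy=2.2) for x in(a,b)]))"
```

```text
t 18.38 pos [ 0.6027 -0.0816  0.0512] yaw 8.85 tilt [ 5.0e-04  1.2e-03 -1.0e+00] F [-2.78  3.05 12.19] grip 0.0004
shift mm tool [ -0.5  -0.4 -26.8]
```

View pics/z7.png

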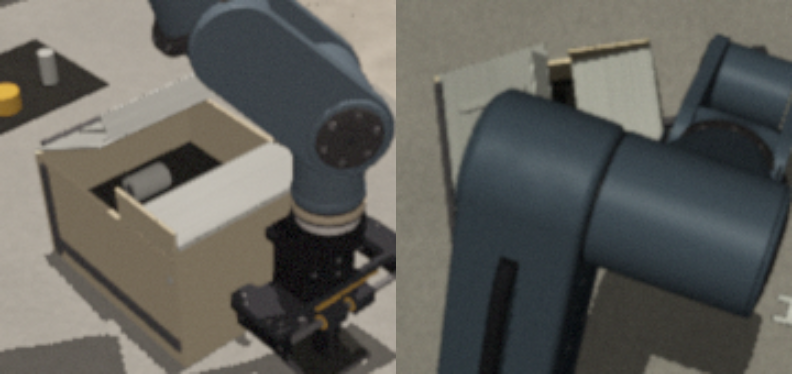

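In the left crop the lid is up and the pin lies on the dark bin floor at (150,180). The pedal is on its stop at 10–12 N, against a 6.3 N lifting plateau. I'll hold a little longer, then ease up slowly.

step_arm([
  [0, 0, 0],
  [0, 0, 0],
  [0, 0, 0],
  [0, 0, 0],
  [0, 0, 0],
  [0, 0, 0],
  [0, 0, 0],
  [0, 0, 0],
], twist=[0, 0, 0, 0, 0, 0, 0, 0])

```text
time: 19.05
position: [0.6028, -0.0816, 0.0513]
tool_rot: [0.65, 0.76, 0.001, -0.0]
ft_force: [-2.3, 3.6, 11.1]
grip_width: 0.0005
```

```bash
python3 - <<'E'
from h import *
c=snap('side','s8');W=cloud(c)
b=np.array([.566,.150]);a=np.radians(8.9);ex=np.array([-np.sin(a),np.cos(a)]);ey=np.array([-np.cos(a),-np.sin(a)])
w=W[70+76:70+92,130+60:130+78]  # around pin
w=w.reshape(-1,3); w=w[w[:,2]>.085]; print(len(w),((w[:,:2]-b)@ex).mean(),((w[:,:2]-b)@ey).mean(),np.percentile(w[:,2],[50,95]))
go([0,0,0])
E
```

```text
169 0.05678832308805226 0.008607272858329868 [0.09501526 0.14950407]
t 19.1 pos [ 0.6028 -0.0816  0.0512] yaw 8.86 tilt [ 6.0e-04  1.2e-03 -1.0e+00] F [-2.18  3.32 10.79] grip 0.0002
shift mm tool [ 173.4 -583.    51. ]
```

step_arm([
  [0, 0, -0.5],
  [0, 0, -1],
  [0, 0, -1],
  [0, 0, -1],
  [0, 0, -1],
  [0, 0, -1],
  [0, 0, -1],
  [0, 0, -1],
  [0, 0, -1],
  [0, 0, -1],
  [0, 0, -1],
  [0, 0, -1],
  [0, 0, -1],
  [0, 0, -1],
  [0, 0, -1],
], twist=[0, 0, 0, 0, 0, 0, 0, 0, 0, 0, 0, 0, 0, 0, 0])

```text
time: 20.35
position: [0.603, -0.0831, 0.0651]
tool_rot: [0.65, 0.76, -0.0, 0.001]
ft_force: [-2.0, -2.1, 6.1]
grip_width: 0.0006
```

step_arm([
  [0, 0, -1],
  [0, 0, -1],
  [0, 0, -1],
  [0, 0, -1],
  [0, 0, -1],
  [0, 0, -1],
  [0, 0, -1],
  [0, 0, -1],
  [0, 0, -1],
  [0, 0, -1],
  [0, 0, -1],
  [0, 0, -1],
  [0, 0, -1],
  [0, 0, -1],
  [0, 0, -1],
], twist=[0, 0, 0, 0, 0, 0, 0, 0, 0, 0, 0, 0, 0, 0, 0])

```text
time: 21.6
position: [0.6025, -0.0825, 0.0788]
tool_rot: [0.65, 0.76, -0.0, -0.0]
ft_force: [-0.0, -0.3, 0.7]
grip_width: 0.0005
```

Free of the tread. I'll back the hand away (up and in front of the bin) and check.

step_arm([
  [0, 0, -5],
  [0, 0, -20],
  [0, 0, -30],
  [0, 0, -30],
  [0, 0, -30],
  [0, 0, -30],
  [-25, -5, 0],
  [-25, -5, 0],
  [-25, -5, 0],
  [-25, -5, 0],
  [0, 0, 0],
  [0, 0, 0],
], twist=[0, 0, 0, 0, 0, 0, 0, 0, 0, 0, 0, 0])

```text
time: 22.6
position: [0.598, -0.1856, 0.2241]
tool_rot: [0.651, 0.759, 0.0, -0.0]
ft_force: [0.0, -0.3, 0.1]
grip_width: 0.0009
```

```bash
python3 - <<'E'
from h import *
c=snap('side','s9');W=cloud(c);W=W[np.isfinite(W[...,0])]
b=np.array([.566,.150]);a=np.radians(8.9);ex=np.array([-np.sin(a),np.cos(a)]);ey=np.array([-np.cos(a),-np.sin(a)])
x=(W[:,:2]-b)@ex; y=(W[:,:2]-b)@ey; z=W[:,2]
m=(abs(y)<.1)&(x>.01)&(x<.1)&(z>.12)&(z<.25); print('lid slope',np.polyfit(x[m],z[m],1),m.sum())
m=(abs(y)<.035)&(x>-.265)&(x<-.205)&(z>.03)&(z<.08); print('tread',np.polyfit(x[m],z[m],1),np.median(z[m]),m.sum())
go([0,0,0])
E
```

```text
lid slope [-0.00327263  0.15264882] 1588
tread [0.00591841 0.05838364] 0.057068629101078794 572
t 22.65 pos [ 0.5979 -0.1844  0.2239] yaw 8.81 tilt [-5.e-04  1.e-03 -1.e+00] F [-0.14 -0.41  0.31] grip 0.0004
shift mm tool [ 273.6 -562.5  224.4]
```

View pics/s9.png

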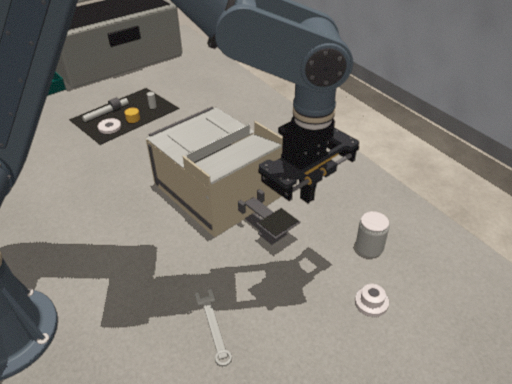

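The lid is flat (slope 0.003) and the tread level at its starting height. The hand is clear, and the can (372,235), housing (372,298) and spanner (213,328) haven't moved.

```bash
python3 -c "
from rig import robot
print(robot.hand_in())"
```

```text
the job is handed in; nothing more can be done
None
```

The job is done and handed in at about 22.7 s of the 64 s allowed; `hand_in` reported no verdict.

- **Pin on the ledge:** I gripped the pin by its end faces, set it on the ledge until I felt contact, and let go. A picture showed it lying against the shut lid's lip.
- **Pedal down:** I pressed with closed fingertips. Lifting the lid took about 6 N, and I met the stop after roughly 24 mm of travel. I held it there at 10–12 N, with no reading above 12.2 N. Pictures showed the pin on the bin floor.
- **Pedal up:** I eased it back at about 12 mm/s until the force fell to about zero, then took the hand away.

**Last checks:** The lid measured flat (slope 0.003 rad) and the tread level at its starting height. In the last picture the can, housing and spanner are where they stood, and the hand is clear of everything.

The depth check of the pin inside the bin was rough: its x and y agreed with the bin, but some edge pixels spoiled the height reading. With the lid shut, the pin could not be seen again. No check disagreed otherwise.

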